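Open the lid-chute gate by half a turn, free play not counted

TASK

The gate of the lid chute on the packing bench is shut. Open it by half a turn by pushing the spokes of its handwheel round counter-clockwise as seen from above: the wheel has a lot of free play on its sleeve, so take that up first and count the half turn only from where the gate begins to rise. Leave the gate at that height, let go of the wheel, and leave the jars and lids on the chute where they are.

Things in the scene. Friction and masses are not known exactly. Their poses are not given: they have to be found in the camera images.
- handwheel: Green five-spoked handwheel without a rim, 190 mm across, lying level, axis vertical. Origin on the axis at mid-thickness of the spokes, 190 mm above the table; z up, x along one spoke, others every 72 degrees. Spokes: flat bars 18 mm wide, 10 mm thick, from the hub (radius 34 mm) to radius 95 mm. Gaps (64 mm at radius 65 mm) are open down to the cross-beam, 48 mm below. Its height is constant.
- sleeve: Brass sleeve that carries the wheel, with a pointer (to radius 34 mm, along its x) on top of the hub. The wheel has 109 degrees of play on it; 50 to 100 of these remain counter-clockwise at the start. In the play the wheel moves freely (0.5 N at radius 65 mm); then it takes the sleeve along (about 5 N) and the gate rises. All stays where left. Origin on the axis, 38 mm below the wheel's.
- gate (a joint): Height in m of the steel gate (plate 164 mm wide, 82 mm tall) above shut: 0 at the start, growing as it rises. 40 mm for each full counter-clockwise turn of the sleeve, so half a turn is 20 mm; it does not move in the play. Upper stop 32 mm. Its steel stem (radius 8 mm) rises through the hub, from 28 mm above the spokes' middle when shut.
- chute: The fixed lid chute: aluminium base plate 320 x 230 x 12 mm with a steel frame: two posts and a cross-beam along its y (beam top at 142 mm, 220 mm long, 34 mm wide; a collar of radius 24 mm on it up to 156 mm). Origin on the table under the wheel's axis; x points from the jars' side through the gate to the lids' side, z up.
- jar_a: closed jar with a lilac lid, 64 mm across, 44 mm tall, origin under its centre; stands on the chute's base plate in front of the gate; leave it alone
- jar_b: closed jar with a lilac lid, 64 mm across, 44 mm tall, origin under its centre; stands on the chute's base plate in front of the gate; leave it alone
- lid_a: flat lilac lid, 60 mm across, 15 mm thick, origin under its centre; lies on the base plate behind the gate; leave it alone
- lid_b: flat lilac lid, 60 mm across, 15 mm thick, origin under its centre; lies on the base plate behind the gate; leave it alone
- lid_c: flat lilac lid, 60 mm across, 15 mm thick, origin under its centre; lies on the base plate behind the gate; leave it alone

How it is judged:
By the outcome, as a careful person would: the job done as asked, in the order asked, and still so for the second after the job is handed in, with the robot touching nothing.
It also fails if it takes over 59 s, if anything falls off the work surface, if the arm or the gripper's body presses on something with over 40 N, if the wrist force passes 120 N, or if a joint passes its speed limit or range.

ROBOT

A 7-joint arm with a two-finger parallel gripper is mounted at the origin on the work surface. World frame = base frame: x ahead of the robot, y to its left, z up, the work surface at z = 0. Lengths are in m, angles in rad, forces in N, time in s.
With the tool pointing down it reaches from about 0.4 to 0.85 m from the base axis. Payload 4.5 kg.
Tool frame: the origin (TCP) lies between the finger pads; the fingertips stand 11 mm ahead of it and the grasp point (between the pads) lies 8 mm behind it (r.tip_reach is the distance from the TCP to the fingertips, in m); x points along the fingers, y is the direction in which the jaws open and shut, and the axes are right-handed (so a half turn about x gives the same grasp; the last joint's range is limited). The gripper opens to 88 mm and grips with 3 to 60 N. Pads are 18 mm wide; open, the fingers measure 123 mm over their backs; the gripper's body (75 mm by 187 mm) begins 45 mm behind the grasp point.
Start: joints at [-1.145, 0.689, -0.195, 1.565, 0.157, 0.902, -0.215], TCP at [0.239, 0.578, 0.25] pointing down, gripper open.
Joint ranges: [-3.01, 3.01], [-0.46, 2.08], [-1.47, 1.51], [0.13, 2.56], [-1, 4.14], [0.04, 2.09], [-2.66, 2.66]. Speed limits (rad/s): [2.57, 2.57, 3.14, 3.14, 3.14, 3.14, 3.14].

INTERFACE

Orientations are given as a unit quaternion [x, y, z, w].
In Python, from plant import r gives the robot as it stands.
- The arm moves only by the tool drive_tool, never from a script. Its argument "deltas" is a list of rows, each a list of 3 entries, a list of its own where there are three numbers: the turn, a rotation vector about the tool's x, y, z in degrees, then the shift along the tool's x, y, z in cm, then the finger opening in cm, from 0 to 8.81. A call has 1 to 12 rows; each row shifts and turns the commanded pose from where the row before left it, along the tool's axes as they then stand; what a row does not reach is not made up. A row lasts 1/12 s, in which the tool goes at most 41.7 mm and 7.16 degrees, less where a joint would pass 70% of its speed; a pose out of reach is approached as far as the arm can. A call is refused whole if a number of a shift passes 4.17 or a number of a turn 7.16, either way. A call with a gripper value outside its range is refused whole. The fingers move at their own pace and stop on an object; "force" is the grip in N (left out, the last holds). Time passes only in rows, so rows that do not move let the fingers close. It gives the time, the measured TCP pose, the force and the opening at its end, in the units of the state.
- r.get_state(): the state, without advancing time (a new reading comes with each control period).
- r.snapshot(name): name is "scene" or "top" or "wrist"; returns a dict with "color" (420x560x3 uint8, red, green, blue), "fov_y" (degrees; the focal length in pixels is half the picture's height over the tangent of half this angle, whatever the lens; pixels are square), "cx", "cy" (the principal point, pixels), "k1" (the pictures are not rectified: a ray, as slopes to the right and down, at radius r is drawn at 1 + k1 r^2 times it, then the intrinsics apply), "extrinsics" (4x4, takes a point from world to camera coordinates); the wrist camera has in their place "tool_from_camera" (4x4, takes a point from camera to tool coordinates, whose origin is the TCP and whose axes are the tool frame's). Camera axes: x right, y up, looking along -z (the intrinsics and any distortion apply to the point x, -y, -z); pixel columns grow to the right and rows downward; lengths in m; the calibration is good to about 2 mm. A picture is of the moment at which its call begins: read the wrist's pose just before it. There is no depth.
- r.finish_job(): hands the job in, once; it reports no verdict.
The state is a dict: "clock": time; "q": joint angles; "qd": joint speeds; "joint_torque": joint torques, N m; "tool_pos": TCP position; "eef_rot": TCP orientation; "contact_force": force on the tool from outside, world axes, zero at the start; "moment": the same for the moment, N m; "opening": opening from 0.0 (shut) to 1.0 (fully open).
Only numpy, scipy, OpenCV 4.12 (cv2) and the standard library are available. Lean on these libraries where they do the work, as an engineer would, in place of code of your own. Each camera call takes 0.05 s, during which the arm holds its last target. There are 200 camera calls.

## Working session

There is one attempt and no reset: what is moved stays moved. The work goes in short steps, Python scripts to look and compute and a tool call to move; the robot and the scene stay as the last step left them, time stands still between calls to the robot, and variables do not carry over. Pictures are saved under pics/ and viewed, about 8 in all and at most 12, crops included, and the job is handed in when it is done.

Besides the shell and the picture viewer there is one more tool, called as a command line: name --argument value ..., lists and objects as JSON in quotes. drive_tool: Moves the arm, as the interface text tells. Its arguments: {"type":"object","properties":{"deltas":{"type":"array","items":{"type":"array"}},"force":{"type":"number"}},"required":["deltas"]}

```bash
mkdir -p pics; cat > h.py <<'E'
import numpy as np, cv2
from plant import r
from scipy.spatial.transform import Rotation as R
def cam(s, st=None):
    f=s["color"].shape[0]/2/np.tan(np.radians(s["fov_y"])/2)
    if "extrinsics" in s: E=np.array(s["extrinsics"])
    else:
        T=np.eye(4);T[:3,:3]=R.from_quat(st["eef_rot"]).as_matrix();T[:3,3]=st["tool_pos"]
        E=np.linalg.inv(T@np.array(s["tool_from_camera"]))
    return f,E
def proj(P,s,st=None):
    f,E=cam(s,st);p=np.atleast_2d(P)@E[:3,:3].T+E[:3,3]
    m=np.c_[p[:,0],-p[:,1]]/-p[:,2:];m*=1+s["k1"]*(m**2).sum(1,keepdims=True)
    return m*f+[s["cx"],s["cy"]]
def unproj(uv,z,s,st=None):
    f,E=cam(s,st);d=(np.atleast_2d(uv).astype(float)-[s["cx"],s["cy"]])/f;m=d.copy()
    for _ in range(20): m=d/(1+s["k1"]*(m**2).sum(1,keepdims=True))
    D=np.c_[m[:,0],-m[:,1],-np.ones(len(m))]@E[:3,:3]
    C=-E[:3,:3].T@E[:3,3]
    return C+D*((z-C[2])/D[:,2:])
def save(n,c): cv2.imwrite("pics/"+n+".png",c[...,::-1])
E
python3 - <<'E'
from h import *
st=r.get_state();print(st, r.tip_reach)
a=r.snapshot("top");b=r.snapshot("scene")
np.savez("s0.npz",top=a,scene=b)
for s in (a,b): print({k:v for k,v in s.items() if k!="color"})
save("a",np.hstack([cv2.resize(a["color"],(400,300)),cv2.resize(b["color"],(400,300))]))
save("top",a["color"]);save("scene",b["color"])
E
```

```text
{'clock': 0.0, 'q': array([-1.14519376,  0.68997739, -0.19451494,  1.56637539,  0.15733194,
        0.90250611, -0.21514161]), 'qd': array([-0.00010124,  0.00068538, -0.00131328,  0.00083019, -0.00118831,
        0.00205677, -0.00109489]), 'joint_torque': array([-7.54656685e-04, -5.27564442e+01, -1.26727480e+00, -1.53426254e+01,
       -5.26610459e-02,  6.49791284e-03,  1.65852175e-04]), 'tool_pos': array([0.23847126, 0.57703391, 0.24890582]), 'eef_rot': array([ 0.13695792,  0.69365764, -0.13827295,  0.69351439]), 'contact_force': array([ 0.32489785, -0.03435704, -0.03237383]), 'moment': array([-0.02375191, -0.04412745,  0.01744268]), 'opening': 0.9992787396177973} 0.011
{'fov_y': 42.52108666065793, 'cx': 279.28757660173505, 'cy': 217.33434093673418, 'k1': -0.07620879846088074, 'extrinsics': array([[-0.0086801 , -0.99994335,  0.00616101,  0.05506125],
       [ 0.99333908, -0.00791449,  0.11495582, -0.59829974],
       [-0.11490054,  0.0071178 ,  0.9933515 , -1.02794671],
       [ 0.        ,  0.        ,  0.        ,  1.        ]])}
{'fov_y': 48.22310394576225, 'cx': 275.24490566797783, 'cy': 209.79612115244342, 'k1': -0.04742426263538223, 'extrinsics': array([[ 0.23863773,  0.9710415 , -0.01142072, -0.18383957],
       [-0.63667594,  0.16532454,  0.75320087,  0.2568407 ],
       [ 0.73327743, -0.17247085,  0.65769143, -1.29262533],
       [ 0.        ,  0.        ,  0.        ,  1.        ]])}
```

View pics/top.png

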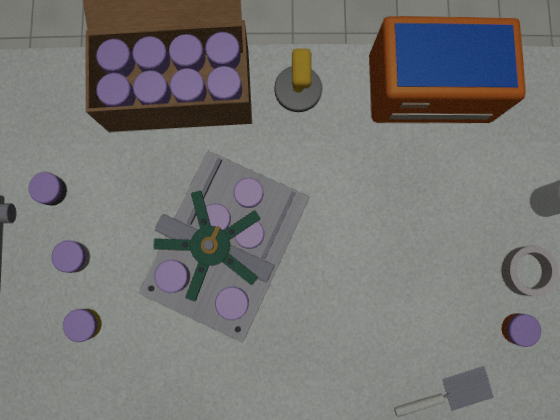

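View pics/scene.png

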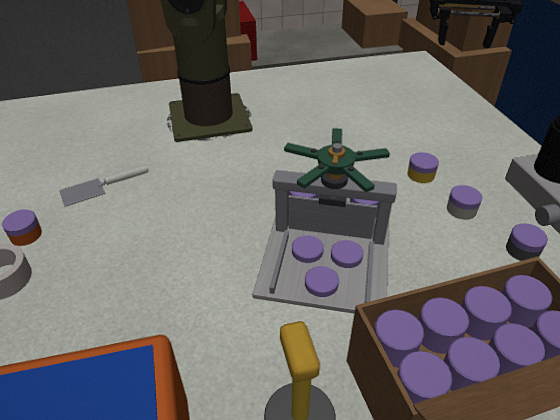

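The top view shows the wheel hub at about (210,245), with the orange pointer toward (217,229). The jars are at (171,276) and (231,303), and the lids are on the upper side. In the scene view the gate is shut. Next I'll fit the wheel and pointer poses.

```bash
cat >> h.py <<'E'
from scipy.optimize import minimize
def green(c):
    c=c.astype(int);return ((c[...,1]>1.25*c[...,0]+4)&(c[...,1]>c[...,2]+4)).astype(np.uint8)
def wheelmask(p,s,st=None):
    x,y,t=p;m=np.zeros(s["color"].shape[:2],np.uint8)
    for k in range(5):
        a=t+k*2*np.pi/5;u=np.array([np.cos(a),np.sin(a)]);v=np.array([-u[1],u[0]])
        for z in (.185,.195):
            q=[np.r_[np.array([x,y])+u*i+v*j,z] for i,j in((.02,.009),(.095,.009),(.095,-.009),(.02,-.009))]
            cv2.fillPoly(m,[np.round(proj(q,s,st)*16).astype(np.int32)],1,shift=4)
    return m
def fit(s,p0,st=None,fixed=None):
    """wheel x,y,theta by overlap of green spokes; annulus r 38-95 mm only"""
    g=green(s["color"])
    q=[np.r_[p0[0]+.036*np.cos(a),p0[1]+.036*np.sin(a),.195] for a in np.linspace(0,6.28,40)]
    hub=np.zeros_like(g);cv2.fillPoly(hub,[np.round(proj(q,s,st)).astype(np.int32)],1)
    def c(p):
        if fixed is not None: p=[*fixed,p[0]]
        m=wheelmask(p,s,st);w=hub==0
        return -((m&g)[w].sum())/max(((m|g)[w]).sum(),1)
    best=min((c([t] if fixed is not None else [*p0,t]),t) for t in np.radians(np.arange(0,72,2)))[1]
    x0=[best] if fixed is not None else [*p0,best]
    sim=np.vstack([x0]+[np.array(x0)+d for d in np.diag([.05] if fixed is not None else [.006,.006,.05])])
    o=minimize(c,x0,method="Nelder-Mead",options=dict(initial_simplex=sim,xatol=1e-5,fatol=1e-5))
    return o.x,o.fun
E
python3 - <<'E'
from h import *
print([d for d in dir(r) if d[0]!='_'])
d=np.load("s0.npz",allow_pickle=True)
t=d["top"].item();s=d["scene"].item()
c0=unproj([210,245],.2,t)[0,:2];print("c0",c0)
for n,im in(("top",t),("scene",s)):
    # drop unrelated green far away
    p=proj([[*c0,.19]],im)[0];c=im["color"].copy();yy,xx=np.mgrid[:420,:560]
    c[(abs(xx-p[0])>90)|(abs(yy-p[1])>90)]=0;im=dict(im,color=c)
    x,f=fit(im,c0);print(n,x[:2],np.degrees(x[2]),f)
    o=c.copy();o[wheelmask(x,im)>0]//=2
    if n=="top":
        q=cv2.resize(c[190:300,150:270],(600,550),interpolation=cv2.INTER_CUBIC);save("topcrop",np.clip(q.astype(int)*2,0,255).astype(np.uint8))
st=r.get_state();M=R.from_quat(st["eef_rot"]).as_matrix();print(M.round(3))
w=r.snapshot("wrist");print(w["tool_from_camera"],w["fov_y"])
E
```

```text
['Unreachable', 'finish_job', 'get_state', 'snapshot', 'tip_reach']
c0 [0.53452056 0.16602287]
top [0.53452056 0.16602287] 46.0 0.0
scene [0.5394095  0.16172981] 53.78638281294336 6022443380251241.0
[[-0.001  0.382  0.924]
 [-0.001  0.924 -0.382]
 [-1.    -0.002  0.   ]]
[[ 6.30866802e-04  2.73750387e-01 -9.61800565e-01 -1.35528573e-01]
 [ 9.99999798e-01 -2.45015298e-04  5.86185600e-04  4.01797071e-04]
 [-7.51873172e-05 -9.61800741e-01 -2.73750487e-01 -7.16283074e-02]
 [ 0.00000000e+00  0.00000000e+00  0.00000000e+00  1.00000000e+00]] 68.03023200601956h.py:41: RuntimeWarning: overflow encountered in scalar negative
  return -((m&g)[w].sum())/max(((m|g)[w]).sum(),1)
```

View pics/topcrop.png

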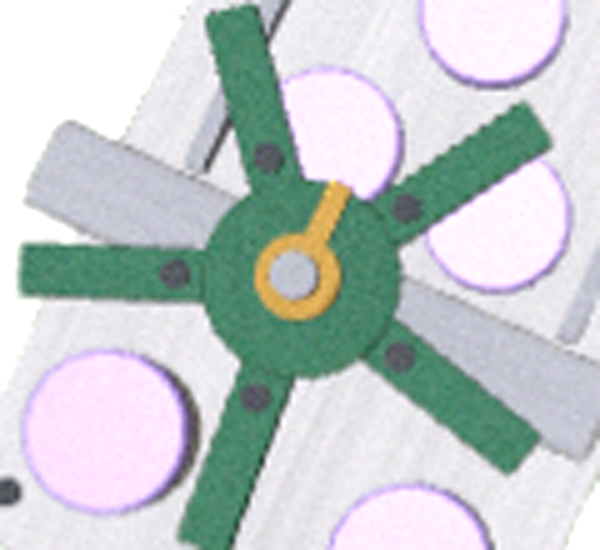

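```bash
sed -i 's/g=green(s\["color"\])$/g=green(s["color"]).astype(int)/; s/m=wheelmask(p,s,st);w=hub==0/m=wheelmask(p,s,st).astype(int);w=hub==0/' h.py
cat >> h.py <<'E'
def crop(im,c0,st=None,n=90):
    p=proj([[*c0,.19]],im,st)[0];c=im["color"].copy();yy,xx=np.mgrid[:420,:560]
    c[(abs(xx-p[0])>n)|(abs(yy-p[1])>n)]=0;return dict(im,color=c)
def pointer(im,ax,st=None,z=.208):
    c=im["color"].astype(int);m=(c[...,0]>1.5*c[...,2])&(c[...,0]>1.1*c[...,1])&(c[...,0]>50)
    v,u=np.nonzero(m);P=unproj(np.c_[u,v],z,im,st)[:,:2]-ax;rr=np.hypot(*P.T)
    k=rr<.045;P=P[k];rr=rr[k];o=P[(rr>.016)]
    a=np.arctan2(*o.mean(0)[::-1]);return np.degrees(a),len(o),rr.max() if len(rr) else 0
E
python3 - <<'E'
from h import *
d=np.load("s0.npz",allow_pickle=True)
t=d["top"].item();s=d["scene"].item()
for im in (t,s):
    im=crop(im,(.5345,.166));x,f=fit(im,(.5345,.166));print(x[:2],np.degrees(x[2]),f)
    for z in(.205,.21): print(pointer(im,x[:2],z=z))
    print(green(im["color"]).sum())
# chute yaw from top: beam ends (rough px)
b=unproj([[165,225],[268,270]],.142,t);print(b, np.degrees(np.arctan2(*(b[0]-b[1])[1::-1])))
E
```

```text
Traceback (most recent call last):
  File "h.py", line 37, in fit
    hub=np.zeros_like(g);cv2.fillPoly(hub,[np.round(proj(q,s,st)).astype(np.int32)],1)
                         ~~~~~~~~~~~~^^^^^^^^^^^^^^^^^^^^^^^^^^^^^^^^^^^^^^^^^^^^^^^^^
cv2.error: OpenCV(4.12.0) :-1: error: (-5:Bad argument) in function 'fillPoly'
> Overload resolution failed:
>  - Layout of the output array img is incompatible with cv::Mat
>  - Expected Ptr<cv::UMat> for argument 'img'
```

```bash
sed -i 's/hub=np.zeros_like(g)/hub=np.zeros(g.shape,np.uint8)/' h.py
cat > m.py <<'E'
from h import *
d=np.load("s0.npz",allow_pickle=True)
t=d["top"].item();s=d["scene"].item()
for im in (t,s):
    im=crop(im,(.5345,.166));x,f=fit(im,(.5345,.166));print(x[:2],np.degrees(x[2]),f)
    for z in(.205,.21): print(pointer(im,x[:2],z=z))
b=unproj([[165,225],[268,270]],.142,t);print(b, np.degrees(np.arctan2(*(b[0]-b[1])[1::-1])))
E
python3 m.py
```

```text
[0.53436968 0.1658492 ] 15.87055904913704 -0.7511606313834726
(np.float64(-22.9354817348562), 48, np.float64(0.033054619628428705))
(np.float64(-24.556399730512034), 48, np.float64(0.03286490814729562))
[0.53688771 0.1663339 ] 15.731538152448083 -0.6924791086350975
(np.float64(-26.87663390428077), 40, np.float64(0.03153386556170126))
(np.float64(-24.749640513675196), 65, np.float64(0.038565630634191266))
[[0.57424891 0.25305698 0.142     ]
 [0.49373122 0.07139355 0.142     ]] 66.09590171271387
```

Wheel axis is about (0.5355, 0.166) with spokes at 15.8° + 72k, and the pointer is at about −24.6°. Both cameras agree. Next I go to the gap at 268°, holding orientation with closed fingers.

drive_tool --deltas '[[[0,0,0],[0,-2.09,2.85],0],[[0,0,0],[0,-2.09,2.85],0],[[0,0,0],[0,-2.09,2.85],0],[[0,0,0],[0,-2.09,2.85],0],[[0,0,0],[0,-2.09,2.85],0],[[0,0,0],[0,-2.09,2.85],0],[[0,0,0],[0,-2.09,2.85],0],[[0,0,0],[0,-2.09,2.85],0],[[0,0,0],[0,-2.09,2.85],0],[[0,0,0],[0,-2.09,2.85],0],[[0,0,0],[0,-2.09,2.85],0],[[0,0,0],[0,-2.09,2.85],0]]' --force 20

```text
clock: 1.15
tool_pos: [0.4595, 0.2136, 0.2496]
eef_rot: [0.138, 0.694, -0.138, 0.694]
contact_force: [0.5, 0.1, -0.3]
opening: 0.118
```

drive_tool --deltas '[[[0,0,0],[0,-2.09,2.85],0],[[0,0,0],[0,-2.09,2.85],0],[[0,0,0],[0,-2.09,2.85],0],[[0,0,0],[0,-2.09,2.85],0],[[0,0,0],[0,0,0],0],[[0,0,0],[0,0,0],0],[[0,0,0],[0,0,0],0]]'

```text
clock: 1.73
tool_pos: [0.5319, 0.0952, 0.2495]
eef_rot: [0.138, 0.694, -0.137, 0.693]
contact_force: [-0.3, 1.8, -0.3]
opening: 0.006
```

```bash
cat > w.py <<'E'
from h import *
import sys
AX=np.array([.5355,.166])
st=r.get_state();w=r.snapshot("wrist")
M=R.from_quat(st["eef_rot"]).as_matrix()
p=st["tool_pos"];d=p[:2]-AX
print("t",round(st["clock"],2),"p",p.round(4),"rho",np.hypot(*d).round(4),"phi",np.degrees(np.arctan2(d[1],d[0])).round(1),"yaw y",np.degrees(np.arctan2(M[1,1],M[0,1])).round(2),"tilt",M[2,1:].round(3),"q",st["q"].round(2),"F",st["contact_force"].round(2),"op",round(st["opening"],3))
save(sys.argv[1],w["color"])
try:
    x,f=fit(w,AX,st);print("wrist fit",x[:2].round(4),np.degrees(x[2]).round(2),round(f,3))
    print("pointer",[pointer(w,x[:2],st,z) for z in(.205,.21)])
except Exception as e: print(e)
E
python3 w.py w1
```

```text
t 1.73 p [0.5319 0.0952 0.2495] rho 0.0709 phi -92.9 yaw y 67.57 tilt [ 0.    -0.001] q [-0.1   0.58 -0.26  1.82  0.21  0.77  0.71] F [-0.34  1.84 -0.31] op 0.006
wrist fit [0.5319 0.1685] 15.39 -0.683
pointer [(np.float64(-24.753536835368088), 374, np.float64(0.033914500008080085)), (np.float64(-37.045760240749615), 416, np.float64(0.03200369744898305))]
```

View pics/w1.png

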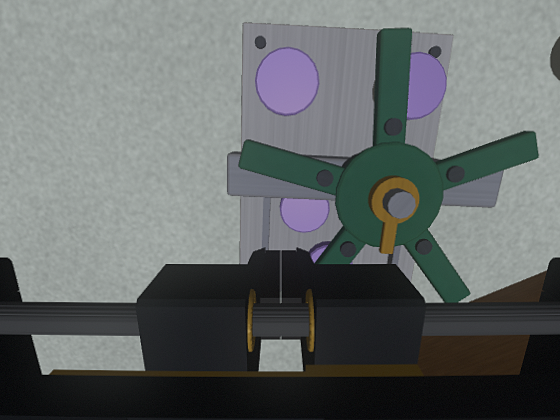

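The wrist view shows closed fingertips at about (280,250), over the open gap between the two near spokes. The wheel hub is at (390,195) and the pointer points down. I'll lower and compute the circle rows.

drive_tool --deltas '[[[0,0,0],[1.54,0,0],0],[[0,0,0],[1.54,0,0],0],[[0,0,0],[1.54,0,0],0],[[0,0,0],[1.54,0,0],0],[[0,0,0],[0,0,0],0],[[0,0,0],[0,0,0],0]]'

```text
clock: 2.28
tool_pos: [0.5314, 0.096, 0.1879]
eef_rot: [0.137, 0.694, -0.137, 0.693]
contact_force: [0.3, 0.5, 0.0]
opening: 0.005
```

```bash
cat > c.py <<'E'
import numpy as np
f=np.radians(np.arange(-93,290,6));P=7.2*np.c_[np.cos(f-np.radians(67.5)),np.cos(f+np.radians(22.5))]
D=np.diff(P,axis=0)
for a in range(0,60,12): print(int(np.degrees(f[a]).round()),'[',','.join('[[0,0,0],[0,%.2f,%.2f],0]'%tuple(d) for d in D[a:a+12]),']')
E
python3 c.py
```

```text
-93 [ [[0,0,0],[0,0.29,0.70],0],[[0,0,0],[0,0.36,0.66],0],[[0,0,0],[0,0.43,0.62],0],[[0,0,0],[0,0.49,0.57],0],[[0,0,0],[0,0.55,0.52],0],[[0,0,0],[0,0.60,0.46],0],[[0,0,0],[0,0.64,0.39],0],[[0,0,0],[0,0.68,0.32],0],[[0,0,0],[0,0.71,0.25],0],[[0,0,0],[0,0.73,0.18],0],[[0,0,0],[0,0.75,0.10],0],[[0,0,0],[0,0.75,0.02],0] ]
-21 [ [[0,0,0],[0,0.75,-0.06],0],[[0,0,0],[0,0.74,-0.14],0],[[0,0,0],[0,0.72,-0.21],0],[[0,0,0],[0,0.70,-0.29],0],[[0,0,0],[0,0.66,-0.36],0],[[0,0,0],[0,0.62,-0.43],0],[[0,0,0],[0,0.57,-0.49],0],[[0,0,0],[0,0.52,-0.55],0],[[0,0,0],[0,0.46,-0.60],0],[[0,0,0],[0,0.39,-0.64],0],[[0,0,0],[0,0.32,-0.68],0],[[0,0,0],[0,0.25,-0.71],0] ]
51 [ [[0,0,0],[0,0.18,-0.73],0],[[0,0,0],[0,0.10,-0.75],0],[[0,0,0],[0,0.02,-0.75],0],[[0,0,0],[0,-0.06,-0.75],0],[[0,0,0],[0,-0.14,-0.74],0],[[0,0,0],[0,-0.21,-0.72],0],[[0,0,0],[0,-0.29,-0.70],0],[[0,0,0],[0,-0.36,-0.66],0],[[0,0,0],[0,-0.43,-0.62],0],[[0,0,0],[0,-0.49,-0.57],0],[[0,0,0],[0,-0.55,-0.52],0],[[0,0,0],[0,-0.60,-0.46],0] ]
123 [ [[0,0,0],[0,-0.64,-0.39],0],[[0,0,0],[0,-0.68,-0.32],0],[[0,0,0],[0,-0.71,-0.25],0],[[0,0,0],[0,-0.73,-0.18],0],[[0,0,0],[0,-0.75,-0.10],0],[[0,0,0],[0,-0.75,-0.02],0],[[0,0,0],[0,-0.75,0.06],0],[[0,0,0],[0,-0.74,0.14],0],[[0,0,0],[0,-0.72,0.21],0],[[0,0,0],[0,-0.70,0.29],0],[[0,0,0],[0,-0.66,0.36],0],[[0,0,0],[0,-0.62,0.43],0] ]
195 [ [[0,0,0],[0,-0.57,0.49],0],[[0,0,0],[0,-0.52,0.55],0],[[0,0,0],[0,-0.46,0.60],0],[[0,0,0],[0,-0.39,0.64],0],[[0,0,0],[0,-0.32,0.68],0],[[0,0,0],[0,-0.25,0.71],0],[[0,0,0],[0,-0.18,0.73],0],[[0,0,0],[0,-0.10,0.75],0],[[0,0,0],[0,-0.02,0.75],0],[[0,0,0],[0,0.06,0.75],0],[[0,0,0],[0,0.14,0.74],0],[[0,0,0],[0,0.21,0.72],0] ]
```

drive_tool --deltas '[[[0,0,0],[0,0.29,0.7],0],[[0,0,0],[0,0.36,0.66],0],[[0,0,0],[0,0.43,0.62],0],[[0,0,0],[0,0.49,0.57],0],[[0,0,0],[0,0.55,0.52],0],[[0,0,0],[0,0.6,0.46],0],[[0,0,0],[0,0.64,0.39],0],[[0,0,0],[0,0.68,0.32],0],[[0,0,0],[0,0.71,0.25],0],[[0,0,0],[0,0.73,0.18],0],[[0,0,0],[0,0.75,0.1],0],[[0,0,0],[0,0.75,0.02],0]]'

```text
clock: 3.28
tool_pos: [0.6037, 0.1414, 0.188]
eef_rot: [0.138, 0.694, -0.138, 0.694]
contact_force: [-0.5, -0.8, -0.5]
opening: 0.006
```

```bash
python3 w.py w2
```

```text
t 3.28 p [0.6037 0.1414 0.188 ] rho 0.0725 phi -19.8 yaw y 67.56 tilt [0. 0.] q [-0.17  0.76 -0.23  1.64  0.23  0.77  0.67] F [-0.49 -0.75 -0.49] op 0.006
wrist fit [0.5307 0.1685] 0.3 -0.765
pointer [(np.float64(-24.82485099987644), 1001, np.float64(0.0346506665970408)), (np.float64(-24.469122985083768), 976, np.float64(0.0334312746782587))]
```

View pics/w2.png

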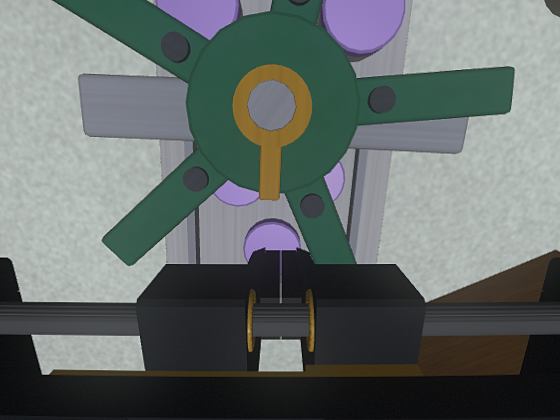

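Pointer unmoved at −24.6° and the wheel has turned about 56°, so it is still in the play. I continue.

drive_tool --deltas '[[[0,0,0],[0,0.75,-0.06],0],[[0,0,0],[0,0.74,-0.14],0],[[0,0,0],[0,0.72,-0.21],0],[[0,0,0],[0,0.7,-0.29],0],[[0,0,0],[0,0.66,-0.36],0],[[0,0,0],[0,0.62,-0.43],0],[[0,0,0],[0,0.57,-0.49],0],[[0,0,0],[0,0.52,-0.55],0],[[0,0,0],[0,0.46,-0.6],0],[[0,0,0],[0,0.39,-0.64],0],[[0,0,0],[0,0.32,-0.68],0],[[0,0,0],[0,0.25,-0.71],0]]'

```text
clock: 4.33
tool_pos: [0.5812, 0.2233, 0.1883]
eef_rot: [0.138, 0.693, -0.137, 0.694]
contact_force: [1.5, -3.9, 0.3]
opening: 0.003
```

```bash
python3 w.py w3; cat >> h.py <<'E'
def top(n):
    s=r.snapshot("top");save(n,s["color"]);im=crop(s,(.5345,.166));x,f=fit(im,(.5345,.166))
    print("top fit",x[:2].round(4),np.degrees(x[2]).round(2),round(f,3),pointer(im,np.array([.5344,.1658]),z=.208))
E
python3 -c "from h import *;top('t3')"
```

```text
t 4.33 p [0.5812 0.2233 0.1883] rho 0.0732 phi 51.4 yaw y 67.56 tilt [0.001 0.001] q [-0.32  0.76 -0.22  1.63  0.22  0.77  0.54] F [ 1.46 -3.92  0.31] op 0.003
wrist fit [0.531  0.1675] 64.56 -0.611
pointer [(np.float64(39.795637290672), 514, np.float64(0.023792466961229376)), (np.float64(69.18304932643484), 952, np.float64(0.024660715125852165))]
top fit [0.5355 0.1688] 65.91 -0.375 (np.float64(31.268521547044), 23, np.float64(0.03332550175937465))
```

View pics/w3.png

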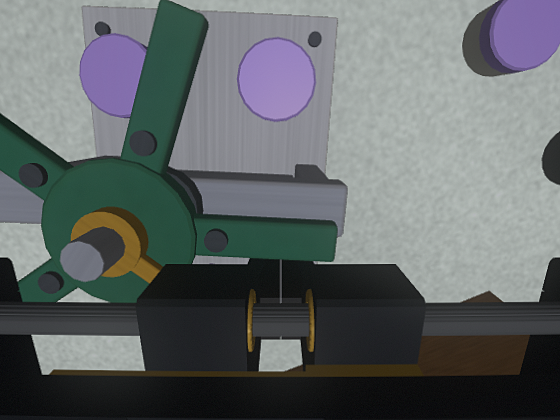

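The sleeve is moving: pointer at about 31° in the top view (23 px visible), play about 66°. The gate is about 56° up, so about 124° remain. I push another 90° and then measure properly.

drive_tool --deltas '[[[0,0,0],[0,0.18,-0.73],0],[[0,0,0],[0,0.1,-0.75],0],[[0,0,0],[0,0.02,-0.75],0],[[0,0,0],[0,-0.06,-0.75],0],[[0,0,0],[0,-0.14,-0.74],0],[[0,0,0],[0,-0.21,-0.72],0],[[0,0,0],[0,-0.29,-0.7],0],[[0,0,0],[0,-0.36,-0.66],0],[[0,0,0],[0,-0.43,-0.62],0],[[0,0,0],[0,-0.49,-0.57],0],[[0,0,0],[0,-0.55,-0.52],0],[[0,0,0],[0,-0.6,-0.46],0]]'

```text
clock: 5.43
tool_pos: [0.4986, 0.2295, 0.1893]
eef_rot: [0.14, 0.692, -0.135, 0.695]
contact_force: [4.2, 2.1, 1.1]
opening: 0.003
```

drive_tool --deltas '[[[0,0,0],[0,-0.64,-0.39],0],[[0,0,0],[0,-0.68,-0.32],0],[[0,0,0],[0,0,0],0]]'

```text
clock: 5.68
tool_pos: [0.4848, 0.2182, 0.1888]
eef_rot: [0.138, 0.693, -0.137, 0.694]
contact_force: [1.8, 1.8, 1.0]
opening: 0.006
```

```bash
python3 w.py w4;python3 -c "from h import *;top('t4')"
python3 -c "
import cv2;a=cv2.imread('pics/t4.png');cv2.imwrite('pics/t4c.png',cv2.convertScaleAbs(cv2.resize(a[170:320,120:310],(760,600),interpolation=cv2.INTER_CUBIC),alpha=1.6))"
```

```text
t 5.68 p [0.4848 0.2182 0.1888] rho 0.0727 phi 134.2 yaw y 67.58 tilt [0.003 0.   ] q [-0.38  0.66 -0.21  1.91  0.22  0.59  0.45] F [1.84 1.84 0.96] op 0.006
wrist fit [0.5341 0.1673] 10.55 -0.297
pointer [(np.float64(127.3641273830702), 214, np.float64(0.044979000541269715)), (np.float64(128.28308421074883), 167, np.float64(0.04492136245578091))]
top fit [0.5346 0.168 ] 9.73 -0.585 (np.float64(120.07394295907342), 57, np.float64(0.04145427074593673))
```

View pics/t4c.png

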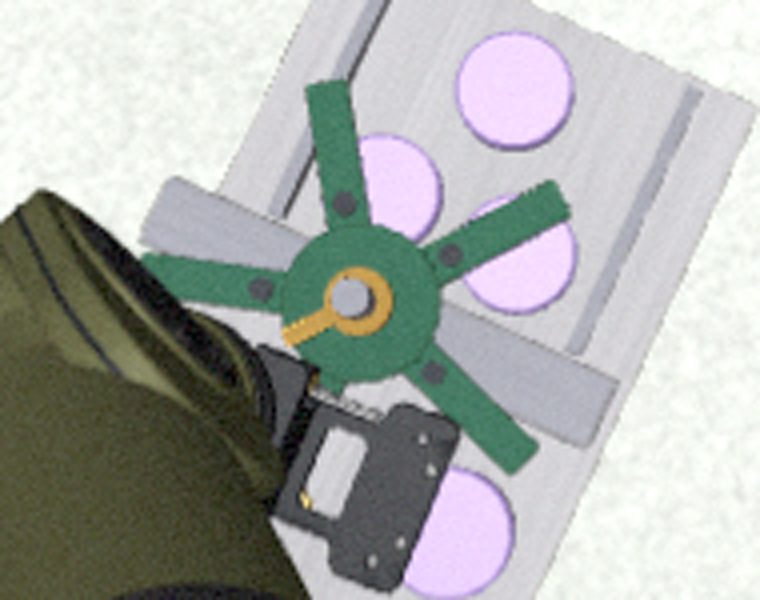

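The top view shows the pointer pointing lower-left (about 120°), the wheel clear, and the jars and lids in place. I'll fit a ring-plus-bar template to the pointer for an angle that does not depend on the axis offset.

```bash
cat >> h.py <<'E'
def ptr(s,a0,z=.208,ax=(.5345,.166),K=6):
    """brass ring+pointer template in a K-times enlarged crop: fits x,y,ring radius,angle"""
    p=proj([[*ax,z]],s)[0].round().astype(int);u0,v0=p-32
    c=cv2.resize(s["color"][v0:v0+64,u0:u0+64],None,fx=K,fy=K,interpolation=cv2.INTER_CUBIC).astype(int)
    m=((c[...,0]>1.4*c[...,2])&(c[...,0]>1.08*c[...,1])&(c[...,0]>45)).astype(np.uint8)
    n,L=cv2.connectedComponents(m);cnt=np.bincount(L.ravel());cnt[0]=0;m=(L==cnt.argmax())
    def px(Q): return np.round((((proj(Q,s)-[u0,v0])+.5)*K-.5)*16).astype(np.int32)
    def cost(q):
        x,y,Rr,t,w=q;e=np.array([np.cos(t),np.sin(t)]);f=np.array([-e[1],e[0]]);C=np.array([x,y])
        T=np.zeros(m.shape,np.uint8);I=T.copy();a=np.linspace(0,2*np.pi,60)
        circ=lambda rr:px(np.c_[x+rr*np.cos(a),y+rr*np.sin(a),a*0+z])
        cv2.fillPoly(T,[circ(Rr)],1,shift=4)
        cv2.fillPoly(T,[px([np.r_[C+e*i+f*j,z] for i,j in((0,w),(.034,w),(.034,-w),(0,-w))])],1,shift=4)
        cv2.fillPoly(I,[circ(.0115)],1,shift=4);k=I==0
        T=T>0;return -(T&m&k).sum()/(((T|m)&k).sum()+1)
    x0=np.array([*ax,.0135,np.radians(a0),.003])
    sim=np.vstack([x0]+[x0+d for d in np.diag([.003,.003,.0015,.12,.001])])
    o=minimize(cost,x0,method="Nelder-Mead",options=dict(initial_simplex=sim,xatol=1e-6,fatol=1e-6,maxiter=900))
    return o.x[:3].round(4),np.degrees(o.x[3]).round(2),round(o.x[4],4),round(o.fun,3)
E
python3 - <<'E'
from h import *
t0=np.load("s0.npz",allow_pickle=True)["top"].item()
t4=dict(t0,color=cv2.imread("pics/t4.png")[...,::-1]);t3=dict(t0,color=cv2.imread("pics/t3.png")[...,::-1])
for s,a in((t0,-24),(t3,31),(t4,120)):
    for d in(-4,0,4): print(ptr(s,a+d))
    im=crop(s,(.5345,.166));x,f=fit(im,None or (.5345,.166),fixed=(.5345,.166));print("wheel",np.degrees(x),f)
E
```

```text
(array([0.5343, 0.1665, 0.0139]), np.float64(-25.29), np.float64(0.0037), np.float64(-0.936))
(array([0.5342, 0.1667, 0.0138]), np.float64(-25.94), np.float64(0.0037), np.float64(-0.934))
(array([0.534 , 0.1667, 0.0139]), np.float64(-25.36), np.float64(0.0038), np.float64(-0.935))
wheel [16.] -0.7449355432780848
(array([0.5354, 0.1679, 0.0115]), np.float64(28.31), np.float64(0.0038), np.float64(-0.366))
(array([0.5359, 0.1667, 0.01  ]), np.float64(31.27), np.float64(0.0034), np.float64(-0.368))
(array([0.542 , 0.1761, 0.0096]), np.float64(16.03), np.float64(0.003), np.float64(-0.401))
wheel [66.35809862] -0.3691183188670626
(array([0.5342, 0.1666, 0.0138]), np.float64(117.04), np.float64(0.0038), np.float64(-0.939))
(array([0.5341, 0.1667, 0.0138]), np.float64(116.74), np.float64(0.0038), np.float64(-0.938))
(array([0.5342, 0.1667, 0.0138]), np.float64(116.99), np.float64(0.0038), np.float64(-0.941))
wheel [9.65309196] -0.5719557195571956
```

The pointer fits well: −25.4° at the start, 117.0° now, so 142.4° done and 37.6° to go. I approach in steps.

drive_tool --deltas '[[[0,0,0],[0,-0.71,-0.25],0],[[0,0,0],[0,-0.73,-0.18],0],[[0,0,0],[0,-0.75,-0.1],0],[[0,0,0],[0,-0.75,-0.02],0],[[0,0,0],[0,0,0],0],[[0,0,0],[0,0,0],0]]'

```text
clock: 6.28
tool_pos: [0.4685, 0.1926, 0.1881]
eef_rot: [0.138, 0.694, -0.137, 0.693]
contact_force: [0.8, 2.4, 0.4]
opening: 0.001
```

```bash
cat > f.py <<'E'
from h import *
import sys
s=r.snapshot("top");save(sys.argv[1],s["color"]);a=float(sys.argv[2])
for d in(-4,0,4): print(ptr(s,a+d))
im=crop(s,(.5345,.166));x,f=fit(im,(.5345,.166),fixed=(.5345,.166));print("wheel",np.degrees(x),f)
E
python3 f.py t5 143; python3 w.py w5|head -1
```

```text
(array([0.5342, 0.1666, 0.0138]), np.float64(144.48), np.float64(0.0038), np.float64(-0.926))
(array([0.5342, 0.1665, 0.0138]), np.float64(144.39), np.float64(0.0039), np.float64(-0.923))
(array([0.5343, 0.1666, 0.0139]), np.float64(145.02), np.float64(0.0038), np.float64(-0.921))
wheel [37.86571302] -0.48107109879963067
t 6.33 p [0.4685 0.1926 0.188 ] rho 0.0721 phi 158.4 yaw y 67.58 tilt [-0.    -0.001] q [-0.35  0.63 -0.21  1.98  0.23  0.55  0.46] F [0.69 1.85 0.84] op 0.001
```

drive_tool --deltas '[[[0,0,0],[0,-0.36,0.02],0],[[0,0,0],[0,-0.36,0.04],0],[[0,0,0],[0,-0.36,0.06],0],[[0,0,0],[0,0,0],0],[[0,0,0],[0,0,0],0]]'

```text
clock: 6.8
tool_pos: [0.4659, 0.1823, 0.1881]
eef_rot: [0.138, 0.694, -0.137, 0.694]
contact_force: [0.8, 2.7, 0.8]
opening: 0.007
```

```bash
python3 f.py t6 153; python3 w.py w6|head -1
```

```text
(array([0.5342, 0.1667, 0.0138]), np.float64(153.89), np.float64(0.0039), np.float64(-0.924))
(array([0.5342, 0.1666, 0.0138]), np.float64(153.75), np.float64(0.0039), np.float64(-0.921))
(array([0.5342, 0.1667, 0.0138]), np.float64(153.74), np.float64(0.004), np.float64(-0.923))
wheel [46.98477121] -0.4592833876221498
t 6.85 p [0.4659 0.1823 0.1881] rho 0.0715 phi 166.9 yaw y 67.58 tilt [ 0.001 -0.   ] q [-0.33  0.63 -0.21  2.    0.24  0.54  0.47] F [1.28 4.5  0.74] op 0.004
```

The pointer shows about 179.2° and the wheel fit agrees. I back off the spoke, lift and retreat.

drive_tool --deltas '[[[0,0,0],[0,0.4,0],0],[[0,0,0],[0,0.4,0],0],[[0,0,0],[-1.5,0,0],0],[[0,0,0],[-3,0,0],0],[[0,0,0],[-3,0,0],0],[[0,0,0],[-3,0,0],0],[[0,0,0],[0,4,0],0],[[0,0,0],[0,4,0],0],[[0,0,0],[0,4,0],0],[[0,0,0],[0,4,0],0],[[0,0,0],[0,4,0],0],[[0,0,0],[0,4,0],0]]'

```text
clock: 7.9
tool_pos: [0.5603, 0.4112, 0.2923]
eef_rot: [0.136, 0.694, -0.139, 0.693]
contact_force: [0.5, 0.5, -0.2]
opening: 0.002
```

drive_tool --deltas '[[[0,0,0],[0,2,-2],0],[[0,0,0],[0,2,-2],0],[[0,0,0],[0,2,-2],0],[[0,0,0],[0,0,0],0],[[0,0,0],[0,0,0],0]]'

```text
clock: 8.32
tool_pos: [0.5256, 0.4904, 0.2917]
eef_rot: [0.135, 0.695, -0.137, 0.693]
contact_force: [0.5, -0.4, 0.1]
opening: 0.002
```

```bash
python3 f.py t7 153; python3 - <<'E'
from h import *
b=r.snapshot("scene")["color"];a=cv2.imread("pics/t7.png")[...,::-1];s0=np.load("s0.npz",allow_pickle=True)["scene"].item()["color"]
z=lambda c:cv2.resize(c[110:310,240:420],(395,440),interpolation=cv2.INTER_CUBIC)
save("fin",np.hstack([z(s0),z(b)]));save("fin_top",a)
E
python3 w.py w7|head -1
```

```text
(array([0.5343, 0.1666, 0.0139]), np.float64(153.53), np.float64(0.004), np.float64(-0.93))
(array([0.5343, 0.1666, 0.0138]), np.float64(153.56), np.float64(0.0039), np.float64(-0.924))
(array([0.5343, 0.1665, 0.0138]), np.float64(153.49), np.float64(0.0039), np.float64(-0.923))
wheel [46.98477121] -0.7390900649953575
t 8.42 p [0.5284 0.4874 0.2923] rho 0.3215 phi 91.3 yaw y 67.49 tilt [-0.003  0.001] q [-0.71  0.8  -0.22  1.17  0.17  1.19  0.25] F [ 0.12 -0.35 -0.59] op 0.005h.py:54: RuntimeWarning: Mean of empty slice.
  a=np.arctan2(*o.mean(0)[::-1]);return np.degrees(a),len(o),rr.max() if len(rr) else 0
  ret = um.true_divide(
```

View pics/fin.png

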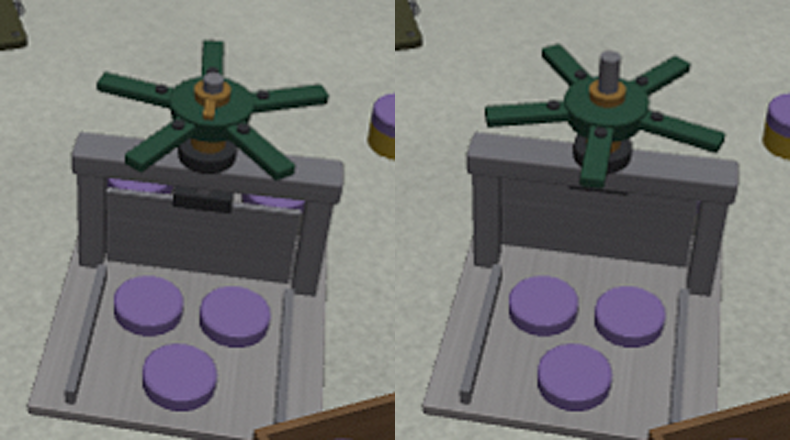

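View pics/t7.png

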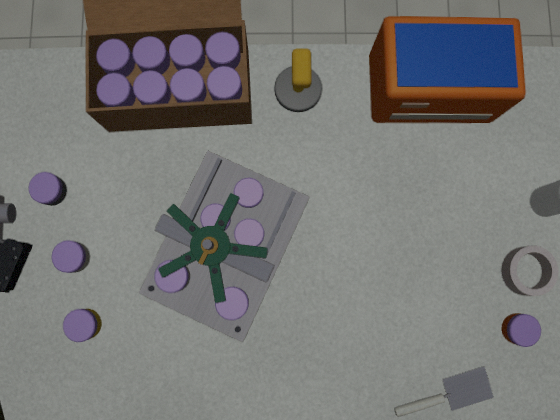

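The gate is visibly raised (stem at (610,70), taller than before), the lids and jars are unmoved, and the arm is clear. Pointer turn is about 179°, or about 19.9 mm of gate.

```bash
python3 -c "
from plant import r
print(r.finish_job())"
```

```text
the job is handed in; nothing more can be done
None
```

The gate is open by about half a turn, roughly 19.9 mm, and the job is handed in after about 8.4 s of robot time. I pushed one spoke counter-clockwise with closed fingertips. That took up about 67° of free play, then turned the sleeve. I then backed off the spoke, lifted and moved clear.

- **Sleeve turn:** the pointer went from about −25.4° to 153.5° after release, so about 179°. The wheel's own angle agrees to within 1°, and it did not move when I let go.
- **Gate:** I worked its height out from the sleeve turn. The before and after pictures show it and its stem clearly raised.
- **Jars and lids:** they look unmoved in both the scene and top pictures.
- **Forces:** every force reading taken at the end of a move was 5 N or less.
- **Checks that disagreed:** the simpler early pointer estimates were off by up to about 3°, and by more where the arm hid the pointer. The wrist-camera wheel centre was 2 to 4 mm off the top camera's. I relied on the top-view ring-and-pointer fit instead.

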